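# Nudge the long carton behind the post into the staging bay

### The job

Park the long sealed carton in the steel staging bay at the back of the packing bench, only by pushing it along the bench top: never take it between the fingers, lift it or tip it. It is too long to go straight in, so push one end, then the other: first its left end in behind the retaining post, then its right end swung in after it, until the carton lies fully home against the back fence along its whole length. Leave the tape roll, the bottle and the white box where they stand.

Things in the scene. Friction and masses are not known exactly. Their poses are not given: they have to be found in the camera images.
- carton: long sealed brown carton, 300 long x 60 wide x 45 mm high, 0.28 to 0.56 kg, lying flat, tape over each end, blank label on top. A few newtons slide it. Origin at the centre of its underside; x axis along its length to its left end (seen from the robot), y across its width towards the robot, z up
- carton_left_end (a point): centre of the carton's left end face (150 mm from the carton's middle along its x axis, 22.5 mm above the bench when lying flat)
- carton_right_end (a point): centre of the carton's right end face (150 mm from the middle the other way, 22.5 mm above the bench)
- bay: fixed steel bay, open towards the robot, no floor (the carton slides on the bench top): back fence and two side guides, all 50 mm tall, 4 mm thick; guides 360 mm apart (inner faces at y = +180, -180 mm), running 70 mm forward of the fence. Origin on the bench top, middle of the fence's inner face; x points away from the robot, square to the fence; y left along the fence; z up
- post: fixed upright steel post with a black cap, 22 mm in diameter, 70 mm tall, axis 106 mm in front of the fence (95 mm clear between post and fence), 90 to 112 mm left of the bay's middle. Clear width from post to right-hand guide is less than the carton's length. Origin on its axis at the bench top
- tape_roll: roll of tape lying flat, 104 mm across, 36 mm high, origin at the centre of its underside; leave alone
- bottle: clear bottle with a white cap, 64 mm across, 150 mm tall, origin at the centre of its underside; leave alone
- vial_box: white lidded box, 136 x 106 x 80 mm high, origin at the centre of its underside; leave alone

How it is judged:
By the outcome, as a careful person would: the job done as asked, in the order asked, and still so for the second after the job is handed in, with the robot touching nothing.
It also fails if it takes over 67 s, if anything falls off the work surface, if the arm or the gripper's body presses on something with over 40 N, if the wrist force passes 120 N, or if a joint passes its speed limit or range.

### The arm

A 6-joint arm with a two-finger parallel gripper is mounted at the origin on the work surface. World frame = base frame: x ahead of the robot, y to its left, z up, the work surface at z = 0. Lengths are in m, angles in rad, forces in N, time in s.
With the tool pointing down it reaches from about 0.25 to 0.775 m from the base axis. Payload 4 kg.
Tool frame: the origin (TCP) lies at the very end of the fingers, on their centre line; the grasp point (between the pads) lies 19 mm behind it (robot.hold_point_z is the distance from the TCP to the grasp point, in m); z points along the fingers, y is the line along which they close (so a half turn about z gives the same grasp; the last joint's range is limited). The gripper opens to 94 mm and grips with 3 to 60 N. Pads are 16 mm wide; open, the fingers measure 119 mm over their backs; the gripper's body (75 mm by 177 mm) begins 78 mm behind the grasp point.
Start: joints at [-1.249, 0.087, 1.371, -0, 1.684, -0.103], TCP at [0.227, -0.501, 0.206] pointing down, gripper open.
Joint ranges: [-3.1, 3.1], [-0.76, 2.03], [0.27, 2.55], [-1.08, 4.22], [0.17, 2.65], [-2.57, 2.57]. Speed limits (rad/s): [2.79, 2.79, 3.14, 3.14, 3.14, 3.14].

### API

Orientations are given as [roll, pitch, yaw] about the fixed x, y, z axes, in that order (R = Rz(yaw) Ry(pitch) Rx(roll)).
In Python, from bench import robot gives the robot as it stands.
- The arm moves only by the tool carry_out, never from a script. Its argument "steps" is a list of rows, each a list of 3 entries, a list of its own where there are three numbers: the shift along the tool's x, y, z in m, then the turn about the tool's z in units of 10 degrees (1.0 is 10 degrees), then the closure, from -1 (fully open) to 1 (shut). In form: [[[tx, ty, tz], roll, jaw], ...]. A call has 1 to 10 rows; each row is the pose to reach, as a shift and turn from the pose commanded when the call began, along the tool's axes at that moment; what a row does not reach only later rows make up. A row lasts 1/8 s, in which the tool goes at most 62.5 mm and 10.7 degrees, less where a joint would pass 70% of its speed; a pose out of reach is approached as far as the arm can. A call with a gripper value outside its range is refused whole. The fingers move at their own pace and stop on an object; the grip force is fixed at half the most. Time passes only in rows, so rows that repeat a pose let the fingers close. It gives the time, the measured TCP pose, the force, the opening and the grip force at its end, in the units of the state.
- robot.get_obs(): the state, without advancing time (a new reading comes with each control period).
- robot.snapshot(name): name is "side" or "top" or "wrist"; returns a dict with "image" (420x560x3 uint8, red, green, blue), "z_map" (420x560 float32, m along the optical axis (not along the pixel's ray), 0 where there is no reading), "mtx" (3x3 intrinsics, pixels), "R" (3x3) and "t" (3): a world point X has camera coordinates R X + t. Camera axes: x right, y down, z forward; pixel columns grow to the right and rows downward; lengths in m; the calibration is good to about 2 mm. The wrist camera is an equidistant fisheye: a pixel r from the principal point sees the ray r / f radians off the axis. A picture is of the moment at which its call begins.
- robot.close_job(): hands the job in; it is judged then, once.
The state is a dict: "time": time; "joint_positions": joint angles; "qvel": joint speeds; "joint_torque": joint torques, N m; "tool_pos": TCP position; "ee_rot": TCP orientation; "wrist_force": force on the tool from outside, world axes, zero at the start; "wrist_torque": the same for the moment, N m; "width": finger opening in m; "finger_force": force on a finger pad.
Only numpy, scipy, OpenCV 4.12 (cv2) and the standard library are available. Lean on these libraries where they do the work, as an engineer would, in place of code of your own. Each camera call takes 0.05 s, during which the arm holds its last target. There are 200 camera calls.

## Working session

There is one attempt and no reset: what is moved stays moved. The work goes in short steps, Python scripts to look and compute and a tool call to move; the robot and the scene stay as the last step left them, time stands still between calls to the robot, and variables do not carry over. Pictures are saved under pics/ and viewed, at most 10 in all, crops included, and the job is handed in when it is done.

Besides the shell and the picture viewer there is one more tool, called after "Emit:" as name(argument=value, ...), one argument or row to a line, values as JSON. carry_out: Moves the arm, as the interface text tells. Its arguments: {"type":"object","properties":{"steps":{"type":"array","items":{"type":"array"}}},"required":["steps"]}

```bash
mkdir -p pics; python3 - <<'E'
from bench import robot
import cv2,numpy as np
for n in("top","side"):
    s=robot.snapshot(n); cv2.imwrite(f"pics/{n}0.png",s["image"][:,:,::-1]); np.savez(f"{n}0.npz",**s)
    print(n,s["mtx"].round(1).tolist(),s["R"].round(3).tolist(),s["t"].round(3).tolist())
o=robot.get_obs();print(o)
E
```

```text
top [[379.1, 0.0, 279.4], [0.0, 379.1, 203.9], [0.0, 0.0, 1.0]] [[-0.089, -0.996, -0.001], [-0.973, 0.087, -0.216], [0.215, -0.018, -0.976]] [0.026, 0.554, 1.001]
side [[413.3, 0.0, 283.6], [0.0, 413.3, 210.8], [0.0, 0.0, 1.0]] [[-0.931, -0.364, 0.018], [-0.215, 0.511, -0.832], [0.294, -0.779, -0.554]] [0.495, 0.155, 0.935]
{'time': 0.1, 'joint_positions': array([-1.24909452e+00,  8.78534262e-02,  1.37203587e+00, -5.03153697e-06,
        1.68358836e+00, -1.03102166e-01]), 'qvel': array([-0.00216134, -0.00136323, -0.00449504, -0.00178998, -0.00101389,
        0.00022582]), 'joint_torque': array([ 1.69767318e-03, -3.41253948e+01, -3.03299832e+01,  7.20144762e-02,
        3.04495264e-02, -8.41799420e-05]), 'tool_pos': array([ 0.22652243, -0.50067218,  0.20447045]), 'ee_rot': array([-3.13971715e+00, -1.89029068e-04,  4.24803232e-01]), 'wrist_force': array([-0.0128946 , -0.2578649 ,  0.38464299]), 'wrist_torque': array([0.00969155, 0.03080881, 0.02348343]), 'finger_force': 0.0, 'width': 0.09375283263633463}
```

View pics/top0.png

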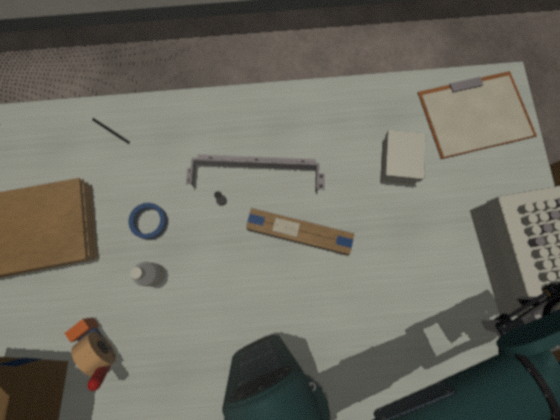

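View pics/side0.png

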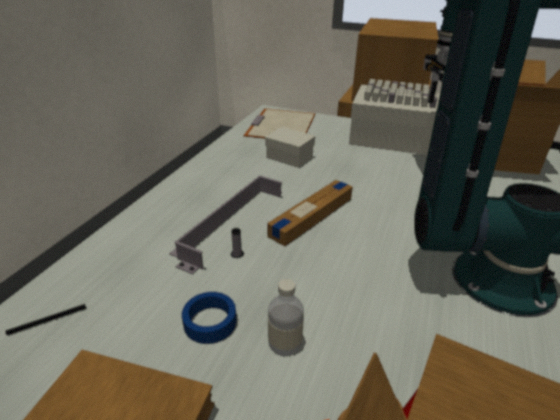

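The top view shows the fence around row 160 (columns 195–318), the post cap at (220,198), and the carton running from (250,217) to (352,243). The tape roll is at (148,220), the bottle at (147,273) and the white box at (405,155). The side view agrees: post at (236,242), carton from (275,228) to (348,190).

```bash
cat > h.py <<'E'
import numpy as np,cv2
def cloud(s):
    K=s["mtx"];z=s["z_map"];v,u=np.mgrid[:z.shape[0],:z.shape[1]]
    c=np.stack([(u-K[0,2])/K[0,0]*z,(v-K[1,2])/K[1,1]*z,z],-1)
    P=(c-s["t"])@s["R"]; P[z==0]=np.nan
    return P
def plane(s,uv,h):
    K=s["mtx"];uv=np.atleast_2d(uv).astype(float)
    d=np.c_[(uv-K[[0,1],[2,2]])/K[0,0],np.ones(len(uv))]@s["R"];o=-s["R"].T@s["t"]
    return o+d*((h-o[2])/d[:,2])[:,None]
def carton(s,hint=None,zr=(.036,.055)):
    "brown/blue/label top face: points at z~45mm, near the hint"
    P=cloud(s);hsv=cv2.cvtColor(s["image"],cv2.COLOR_RGB2HSV)
    m=(P[...,2]>zr[0])&(P[...,2]<zr[1])&(hsv[...,1]>70)&(P[...,0]>.35)&(P[...,0]<.85)&(abs(P[...,1]+.05)<.27)
    m=cv2.morphologyEx(m.astype(np.uint8),cv2.MORPH_CLOSE,np.ones((9,9)))
    n,l,st,_=cv2.connectedComponentsWithStats(m)
    i=1+np.argmax(st[1:,4]);mm=(l==i)
    c=max(cv2.findContours(mm.astype(np.uint8),0,2)[0],key=cv2.contourArea)[:,0]
    X=plane(s,c,.045)[:,:2]
    (cx,cy),wh,a=cv2.minAreaRect((X*1000).astype(np.float32))
    b=cv2.boxPoints(((cx,cy),wh,a))
    L=max([(b[1]-b[0]),(b[2]-b[1])],key=np.linalg.norm); L=L*np.sign(L[1])
    return np.array([cx,cy]),sorted(wh),np.degrees(np.arctan2(-L[0],L[1])),np.nanmedian(P[mm][:,2])*1000
E
python3 - <<'E'
from h import *
for n in("top","side"):
    s=dict(np.load(n+"0.npz"));print(n,carton(s)); P=cloud(s)
    hsv=cv2.cvtColor(s["image"],cv2.COLOR_RGB2HSV)
    X=P.reshape(-1,3)
    m=(X[:,0]>.4)&(X[:,0]<.85)&(abs(X[:,1]+.0)<.3)&(X[:,2]>.058)&(X[:,2]<.08)
    pv=X[m]; pv=pv[(pv[:,1]<.25)&(pv[:,1]>-.1)]
    print("post",len(pv),pv.mean(0) if len(pv) else 0, pv[:,:2].min(0),pv[:,:2].max(0))
    sat=hsv[...,1].reshape(-1)
    f=X[(X[:,2]>.042)&(X[:,2]<.057)&(X[:,0]>.5)&(X[:,0]<.85)&(X[:,1]>-.25)&(X[:,1]<.3)&(sat<60)]
    lab=f
    print("steel z",np.median(f[:,2]),f[:,:2].min(0),f[:,:2].max(0))
    np.set_printoptions(precision=3,suppress=True)
    ys=np.arange(-.25,.3,.03)
    for y in ys:
        g=f[(abs(f[:,1]-y)<.015)]
        if len(g):print("%.2f"%y,len(g),np.percentile(g[:,0],[0,25,50,75,100]))
s=dict(np.load("top0.npz"))
print("fence top line px->", plane(s,[[197,157],[317,162],[195,188],[318,188],[220,195]],.05))
# carton ends label check
E
python3 - <<'E'
import cv2
i=cv2.imread("pics/top0.png")[140:270,170:370]
cv2.imwrite("pics/crop.png",cv2.resize(i,(800,520),interpolation=cv2.INTER_CUBIC))
E
```

```text
top (array([476.18365479, -73.55747986]), [58.016685485839844, 295.5422668457031], np.float32(-19.216892), np.float64(45.31148300799064))
post 60 [0.59960988 0.14661475 0.06907   ] [0.58461416 0.11788709] [0.70790039 0.20964099]
steel z 0.0511831294533496 [ 0.50006569 -0.14528517] [0.71520778 0.22855285]
-0.16 1 [0.666 0.666 0.666 0.666 0.666]
-0.13 80 [0.592 0.613 0.637 0.664 0.673]
-0.10 36 [0.501 0.669 0.671 0.672 0.675]
-0.07 35 [0.502 0.593 0.673 0.675 0.68 ]
-0.04 70 [0.5   0.505 0.52  0.678 0.683]
-0.01 74 [0.5   0.508 0.523 0.681 0.686]
0.02 54 [0.501 0.524 0.615 0.687 0.691]
0.05 73 [0.501 0.53  0.548 0.69  0.694]
0.08 35 [0.505 0.609 0.692 0.695 0.701]
0.11 30 [0.693 0.697 0.698 0.701 0.702]
0.14 35 [0.584 0.591 0.701 0.703 0.706]
0.17 28 [0.702 0.704 0.706 0.709 0.711]
0.20 33 [0.698 0.708 0.71  0.711 0.715]
0.23 64 [0.639 0.657 0.672 0.69  0.713]
side (array([475.713, -63.869]), [66.89033508300781, 307.2014465332031], np.float32(-19.236792), np.float64(45.08321537754565))
post 85 [0.592 0.151 0.068] [0.582 0.137] [0.605 0.161]
steel z 0.050420915243933766 [ 0.5   -0.144] [0.715 0.231]
-0.13 113 [0.592 0.614 0.636 0.659 0.669]
-0.10 28 [0.665 0.668 0.669 0.671 0.676]
-0.07 28 [0.503 0.671 0.673 0.674 0.677]
-0.04 46 [0.5   0.56  0.676 0.678 0.682]
-0.01 53 [0.5   0.507 0.679 0.682 0.687]
0.02 42 [0.504 0.681 0.684 0.686 0.689]
0.05 56 [0.505 0.554 0.688 0.69  0.693]
0.08 39 [0.511 0.692 0.693 0.694 0.697]
0.11 42 [0.693 0.696 0.697 0.699 0.702]
0.14 60 [0.583 0.588 0.7   0.702 0.704]
0.17 76 [0.587 0.596 0.703 0.705 0.71 ]
0.20 46 [0.705 0.708 0.708 0.71  0.714]
0.23 138 [0.638 0.656 0.676 0.696 0.715]
fence top line px-> [[ 0.717  0.203  0.05 ]
 [ 0.67  -0.143  0.05 ]
 [ 0.624  0.212  0.05 ]
 [ 0.593 -0.138  0.05 ]
 [ 0.597  0.142  0.05 ]]
```

View pics/crop.png

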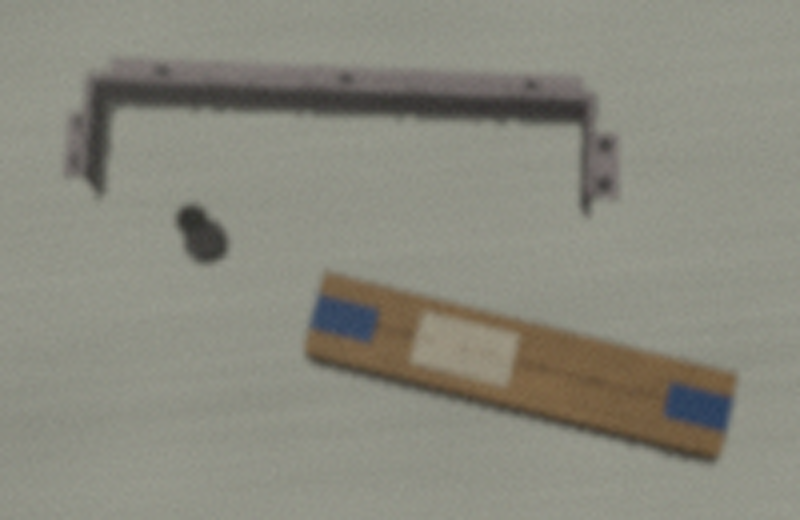

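```bash
cat >> h.py <<'E'
O=np.array([.687,.048]);A=np.radians(-7.2)
B=np.array([[np.cos(A),-np.sin(A)],[np.sin(A),np.cos(A)]])  # bay->world
def bay(xy): return B.T@(np.asarray(xy)-O)
def world(uv): return O+B@np.asarray(uv)
def move(o,xy,z,yawdeg):
    "tool shift and turn to world pose"
    R=cv2.Rodrigues(np.array([0,0,o["ee_rot"][2]]))[0]@np.diag([1,-1,-1])
    s=R.T@(np.array([*xy,z])-o["tool_pos"])
    t=(np.degrees(o["ee_rot"][2])-yawdeg+180)%360-180
    return s.round(4),round(t/10,2)
def where(n="top"):
    from bench import robot
    s=robot.snapshot(n);c,wh,a,z=carton(s);return bay(c/1000).round(4),-a-7.2,np.round(wh),round(float(z)),c.round(1)
E
python3 - <<'E'
from h import *
from bench import robot
o=robot.get_obs();print(move(o,(.416,-.049),.15,-19.2))
P=bay([.591,.149]);print(P)
E
```

```text
(array([ 0.3588, -0.3334,  0.0545]), np.float64(4.35))
[-0.10790167  0.08817159]
```

Emit:
carry_out(
  steps=[
    [[0.06,-0.055,0.0],0.7,-1],
    [[0.12,-0.11,0.0],1.4,-1],
    [[0.18,-0.165,0.0],2.1,-1],
    [[0.24,-0.22,0.01],2.8,-1],
    [[0.3,-0.28,0.03],3.5,-1],
    [[0.36,-0.333,0.05],4.35,-1],
    [[0.36,-0.333,0.05],4.35,-1],
    [[0.36,-0.333,0.05],4.35,-1],
    [[0.36,-0.333,0.05],4.35,-1],
  ],
)

```text
time: 1.23
tool_pos: [0.4171, -0.0453, 0.1538]
ee_rot: [-3.141, 0.003, -0.326]
wrist_force: [-0.5, -1.0, 0.1]
width: 0.0942
finger_force: 0.0
```

```bash
python3 - <<'E'
from h import *
from bench import robot
o=robot.get_obs();print(o["tool_pos"],np.degrees(o["ee_rot"]),o["joint_positions"]);print(move(o,(.416,-.049),.018,-19.2))
s=robot.snapshot("side");print(carton(s));w=robot.snapshot("wrist");cv2.imwrite("pics/w1.png",w["image"][:,:,::-1])
E
```

```text
[ 0.41712154 -0.04527912  0.1538175 ] [-179.96333986    0.19700709  -18.67643155] [-2.44214641e-01 -1.90773710e-01  1.73822108e+00  9.18810906e-04
  1.59751996e+00  1.65257101e+00]
(array([1.000e-04, 3.900e-03, 1.358e-01]), np.float64(0.05))
(array([474.43197632, -64.66720581]), [68.39436340332031, 306.6920471191406], np.float32(-19.342836), np.float64(45.11680258388312))
```

View pics/w1.png

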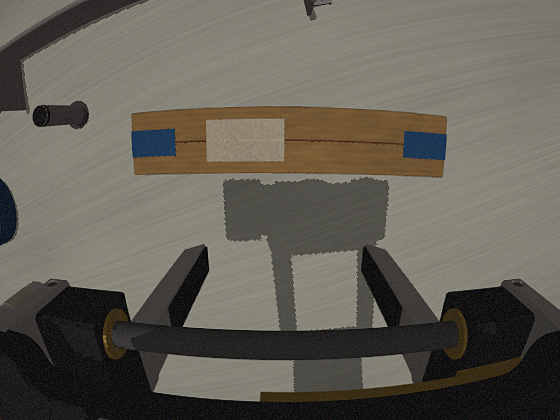

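The wrist view shows the carton square ahead of the open fingers (columns 132–446, rows 108–177). The post is at (45,115), upper left. Next I go down and push forward.

Emit:
carry_out(
  steps=[
    [[0.0,0.003,0.045],0.0,-1],
    [[0.0,0.003,0.09],0.0,-1],
    [[0.0,0.003,0.12],0.0,-1],
    [[0.0,0.003,0.136],0.0,-1],
    [[0.0,0.003,0.136],0.0,-1],
    [[0.01,0.003,0.136],0.0,-1],
    [[0.02,0.003,0.136],0.0,-1],
  ],
)

```text
time: 2.2
tool_pos: [0.4375, -0.0596, 0.0212]
ee_rot: [-3.141, -0.004, -0.335]
wrist_force: [0.9, 1.0, 0.8]
width: 0.0939
finger_force: 0.0
```

```bash
python3 - <<'E'
from h import *
from bench import robot
o=robot.get_obs();print(o["tool_pos"],np.degrees(o["ee_rot"]),bay(o["tool_pos"][:2]))
# target: carton centre bay (-.123,-.161) theta 15 ; near face + 8mm
th=np.radians(15);n=np.array([-np.cos(th),np.sin(th)]);d=np.array([np.sin(th),np.cos(th)])
cur=bay(o["tool_pos"][:2]); 
print(where("side"),where("top"))
tc=np.array([-.123,-.161]);t=tc+n*.038; print("tgt",world(t),move(o,world(t),.018,-22.2))
E
```

```text
[ 0.43749795 -0.05957126  0.02115909] [-179.99240029   -0.21873831  -19.17551013] [-0.23405239 -0.13799393]
(array([-0.1824, -0.0755]), np.float32(12.2189665), array([ 67., 178.]), 45, array([496.5,  -4. ])) (array([-0.1699, -0.0337]), np.float32(11.649381), array([58., 64.]), 45, array([514.2,  35.9]))
tgt [ 0.50960816 -0.08195653] (array([ 0.0755, -0.0025,  0.0032]), np.float64(0.3))
```

Emit:
carry_out(
  steps=[
    [[0.008,0.0,0.001],0.0,-1],
    [[0.016,0.0,0.002],0.0,-1],
    [[0.024,0.0,0.002],0.05,-1],
    [[0.032,0.0,0.002],0.1,-1],
    [[0.041,0.0,0.002],0.15,-1],
    [[0.05,0.0,0.002],0.2,-1],
    [[0.059,0.0,0.002],0.25,-1],
    [[0.068,0.0,0.002],0.3,-1],
    [[0.075,0.0,0.002],0.3,-1],
    [[0.075,0.0,0.002],0.3,-1],
  ],
)

```text
time: 3.55
tool_pos: [0.5064, -0.0833, 0.0172]
ee_rot: [3.142, 0.0, -0.386]
wrist_force: [-1.3, 0.2, 0.2]
width: 0.0938
finger_force: 0.7
```

Emit:
carry_out(
  steps=[
    [[-0.02,0.0,0.0],0.0,-1],
    [[-0.05,0.0,-0.03],0.0,-1],
    [[-0.07,0.03,-0.09],-0.8,-0.5],
    [[-0.09,0.08,-0.12],-1.8,0.0],
    [[-0.09,0.14,-0.12],-2.8,0.4],
    [[-0.09,0.18,-0.12],-3.8,0.4],
    [[-0.09,0.18,-0.12],-4.8,0.4],
  ],
)

```text
time: 4.42
tool_pos: [0.3544, -0.219, 0.1381]
ee_rot: [3.138, -0.001, 0.419]
wrist_force: [0.6, -0.2, 1.1]
width: 0.0473
finger_force: 0.0
```

```bash
python3 - <<'E'
from h import *
from bench import robot
o=robot.get_obs();print(o["tool_pos"],np.degrees(o["ee_rot"]),o["width"])
print(where("side"),where("top"))
s=robot.snapshot("top");cv2.imwrite("pics/t2.png",s["image"][:,:,::-1])
E
```

```text
[ 0.3543934  -0.21902048  0.1380761 ] [ 1.79801909e+02 -3.72931196e-02  2.40124072e+01] 0.047323309546835
(array([-0.1286, -0.1546]), np.float32(15.483207), array([ 72., 307.]), 45, array([540. , -89.2])) (array([-0.1259, -0.163 ]), np.float32(14.919511), array([ 59., 296.]), 45, array([541.6, -98. ]))
```

View pics/t2.png

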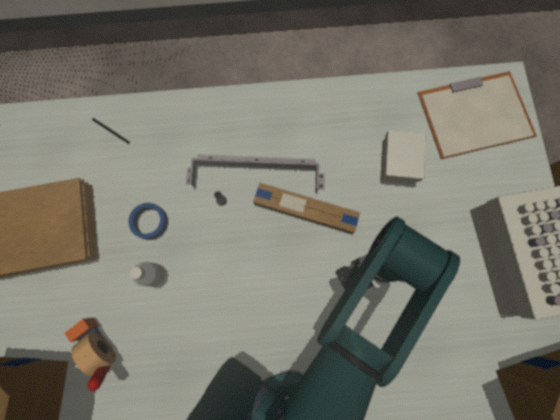

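The top view shows the carton clear of the guide and the post, spanning (257,192) to (357,224), at about 15° to the bay as planned. Next I go to its right end.

```bash
python3 - <<'E'
from h import *
from bench import robot
o=robot.get_obs()
print(world([-.1735,-.342]),move(o,world([-.1735,-.342]),.12,67.8))
E
```

```text
[ 0.47200413 -0.26955791] (array([0.0859, 0.0953, 0.0176]), np.float64(-4.41))
```

Emit:
carry_out(
  steps=[
    [[0.0,0.03,0.0],-1.0,0.4],
    [[0.0,0.06,0.0],-2.0,0.4],
    [[0.03,0.09,0.0],-3.0,0.4],
    [[0.06,0.095,0.01],-4.0,0.4],
    [[0.086,0.095,0.017],-4.4,0.4],
    [[0.086,0.095,0.05],-4.4,0.4],
    [[0.086,0.095,0.09],-4.4,0.4],
    [[0.086,0.095,0.119],-4.4,0.4],
    [[0.086,0.095,0.119],-4.4,0.4],
    [[0.086,0.095,0.119],-4.4,0.4],
  ],
)

```text
time: 5.82
tool_pos: [0.4732, -0.2682, 0.0197]
ee_rot: [3.139, 0.001, 1.185]
wrist_force: [0.5, 0.6, -0.6]
width: 0.0285
finger_force: 0.0
```

```bash
python3 - <<'E'
from h import *
from bench import robot
o=robot.get_obs();print(o["tool_pos"],np.degrees(o["ee_rot"]),o["width"],bay(o["tool_pos"][:2]),o["wrist_force"])
print(where("side"))
th=np.radians(15);d=np.array([np.sin(th),np.cos(th)])
for c in([-.126,-.162],[-.102,-.082],[-.071,.018]):print(move(o,world(np.array(c)-d*.158),.018,67.8))
s=robot.snapshot("wrist");cv2.imwrite("pics/w2.png",s["image"][:,:,::-1])
E
```

```text
[ 0.47324197 -0.26816731  0.01974983] [1.79869512e+02 2.95907759e-02 6.78984715e+01] 0.028506094015797855 [-0.17244621 -0.34046522] [ 0.5006444   0.6285135  -0.55995049]
(array([-0.1279, -0.1573]), np.float32(14.951583), array([ 69., 310.]), 45, array([540.4, -92.1]))
(array([ 0.0264, -0.0013,  0.0017]), np.float64(0.01))
(array([0.1099, 0.0013, 0.0017]), np.float64(0.01))
(array([0.2145, 0.0056, 0.0017]), np.float64(0.01))
```

View pics/w2.png

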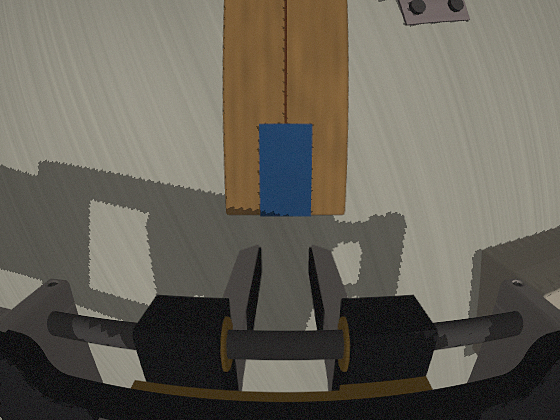

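The fingers are centred on the right end face (taped end at columns 225–347, row 213). I push along the axis, in stages.

Emit:
carry_out(
  steps=[
    [[0.015,0.0,0.002],0.0,0.4],
    [[0.025,0.0,0.002],0.0,0.4],
    [[0.035,0.0,0.002],0.0,0.4],
    [[0.045,0.0,0.002],0.0,0.4],
    [[0.056,0.001,0.002],0.0,0.4],
    [[0.068,0.001,0.002],0.0,0.4],
    [[0.08,0.002,0.002],0.0,0.4],
    [[0.092,0.002,0.002],0.0,0.4],
    [[0.102,0.003,0.002],0.0,0.4],
    [[0.11,0.003,0.002],0.0,0.4],
  ],
)

```text
time: 7.18
tool_pos: [0.5167, -0.1674, 0.0171]
ee_rot: [3.141, 0.001, 1.185]
wrist_force: [-2.2, -5.0, 3.0]
width: 0.0278
finger_force: 2.7
```

```bash
python3 - <<'E'
from h import *
from bench import robot
o=robot.get_obs();print(bay(o["tool_pos"][:2]),np.degrees(o["ee_rot"]),o["wrist_force"])
print(where("side"),where("top"))
s=robot.snapshot("side");cv2.imwrite("pics/s3.png",s["image"][:,:,::-1])
E
```

```text
[-0.14195983 -0.23506934] [1.79938963e+02 7.25349389e-02 6.79188584e+01] [-2.22416097 -4.96638213  3.02894296]
(array([-0.1051, -0.0838]), np.float32(14.826375), array([ 70., 323.]), 45, array([572.2, -21.9])) (array([-0.0959, -0.0624]), np.float32(14.848233), array([ 59., 258.]), 45, array([584.1,  -1.9]))
```

View pics/s3.png

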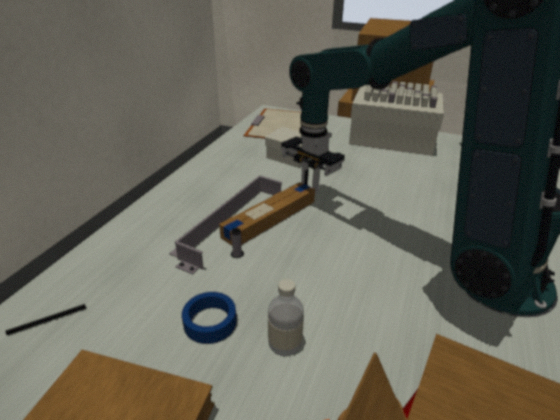

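The side view shows the carton's left end at (230,228), just past the post cap at (237,238) and inside the bay, with the fingers behind its right end. I keep pushing.

Emit:
carry_out(
  steps=[
    [[0.01,0.0,0.0],0.0,0.4],
    [[0.021,0.0,0.0],0.0,0.4],
    [[0.032,0.0,0.0],0.0,0.4],
    [[0.043,0.0,0.0],0.0,0.4],
    [[0.054,0.0,0.0],0.0,0.4],
    [[0.065,0.0,0.0],0.0,0.4],
    [[0.076,0.0,0.0],0.0,0.4],
    [[0.086,0.0,0.0],0.0,0.4],
    [[0.094,0.0,0.0],0.0,0.4],
    [[0.096,0.0,0.0],0.0,0.4],
  ],
)

```text
time: 8.57
tool_pos: [0.5524, -0.0778, 0.0164]
ee_rot: [-3.141, 0.0, 1.186]
wrist_force: [-1.5, -3.5, 1.9]
width: 0.0279
finger_force: 2.1
```

```bash
python3 - <<'E'
from h import *
from bench import robot
o=robot.get_obs();t=bay(o["tool_pos"][:2]);print(t,np.degrees(o["ee_rot"]),o["wrist_force"])
print(where("side"),where("top"))
s=robot.snapshot("side");cv2.imwrite("pics/s4.png",cv2.resize(s["image"][150:290,150:350,::-1],(800,560),interpolation=2))
E
```

```text
[-0.11778652 -0.1417238 ] [-1.79985849e+02  9.84802358e-03  6.79469954e+01] [-1.54702283 -3.51973974  1.86675454]
(array([-0.0792,  0.0153]), np.float32(15.619607), array([ 72., 307.]), 45, array([610.3,  73.1])) (array([-0.0665,  0.0437]), np.float32(14.833991), array([ 62., 232.]), 45, array([626.5,  99.7]))
```

View pics/s4.png

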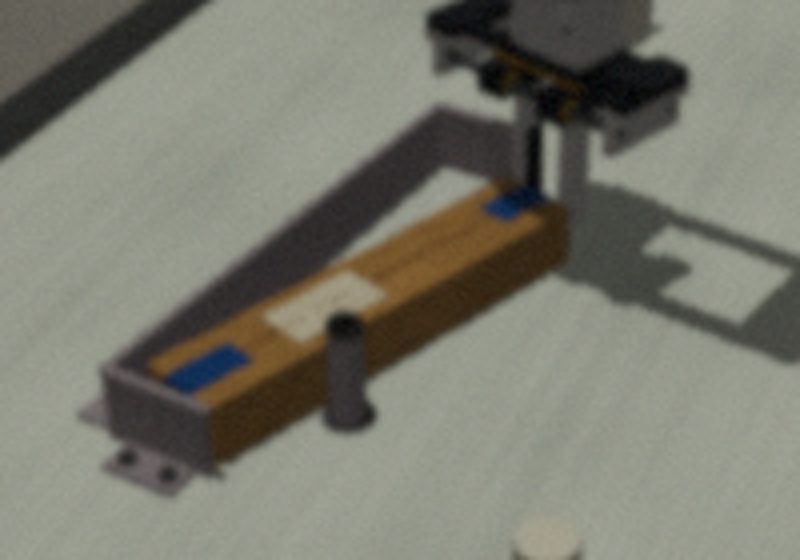

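The carton lies behind the post, its left end close inside the left guide and its right end clear of the right guide. Next comes the swing: retract, go round to the near face and push at the right end.

```bash
python3 - <<'E'
from h import *
from bench import robot
o=robot.get_obs()
print(world([-.172,-.078]),move(o,world([-.172,-.078]),.12,-22.2))
E
```

```text
[ 0.50658028 -0.00782763] (array([ 0.0475, -0.0687, -0.1037]), np.float64(9.01))
```

Emit:
carry_out(
  steps=[
    [[-0.025,0.0,0.0],0.0,0.4],
    [[-0.04,0.0,-0.05],0.0,0.6],
    [[-0.03,-0.01,-0.104],1.0,1.0],
    [[-0.02,-0.03,-0.104],2.0,1.0],
    [[0.0,-0.05,-0.104],3.0,1.0],
    [[0.02,-0.068,-0.104],4.0,1.0],
    [[0.047,-0.068,-0.104],5.0,1.0],
    [[0.047,-0.068,-0.104],6.0,1.0],
    [[0.047,-0.068,-0.104],7.0,1.0],
    [[0.047,-0.068,-0.104],8.0,1.0],
  ],
)

```text
time: 9.98
tool_pos: [0.5069, -0.008, 0.1201]
ee_rot: [-3.139, 0.001, -0.216]
wrist_force: [0.8, -0.4, -0.3]
width: 0.0003
finger_force: 0.0
```

```bash
python3 - <<'E'
from h import *
from bench import robot
o=robot.get_obs();print(bay(o["tool_pos"][:2]),o["tool_pos"],np.degrees(o["ee_rot"]),o["width"])
print(where("side"),where("top"))
print(move(o,world([-.172,-.078]),.018,-22.2))
E
```

```text
[-0.17165549 -0.07810269] [ 0.5069092  -0.00797269  0.12006402] [-1.79852616e+02  3.85672909e-02 -1.23894302e+01] 0.0002716205887145836
(array([-0.0789,  0.0164]), np.float32(14.912564), array([ 71., 305.]), 45, array([610.7,  74.2])) (array([-0.0537,  0.0925]), np.float32(15.240537), array([ 61., 130.]), 45, array([645.3, 146.5]))
(array([-4.000e-04, -1.000e-04,  1.021e-01]), np.float64(0.98))
```

Emit:
carry_out(
  steps=[
    [[0.0,0.0,0.04],0.5,1.0],
    [[0.0,0.0,0.08],1.0,1.0],
    [[0.0,0.0,0.1],1.0,1.0],
    [[0.0,0.0,0.102],1.0,1.0],
  ],
)

```text
time: 10.58
tool_pos: [0.5053, -0.0086, 0.0164]
ee_rot: [3.142, 0.005, -0.383]
wrist_force: [-0.4, 0.1, 0.1]
width: 0.0006
finger_force: 0.0
```

Emit:
carry_out(
  steps=[
    [[0.012,0.0,0.0],0.0,1.0],
    [[0.022,0.0,0.0],0.0,1.0],
    [[0.03,0.0,0.0],-0.1,1.0],
    [[0.038,0.0,0.0],-0.3,1.0],
    [[0.046,0.0,0.0],-0.5,1.0],
    [[0.054,-0.001,0.0],-0.7,1.0],
    [[0.062,-0.002,0.0],-0.9,1.0],
    [[0.067,-0.003,0.0],-1.0,1.0],
    [[0.067,-0.003,0.0],-1.0,1.0],
  ],
)

```text
time: 11.7
tool_pos: [0.5712, -0.0317, 0.0184]
ee_rot: [-3.141, -0.002, -0.211]
wrist_force: [-0.2, -1.0, -0.2]
width: 0.0002
finger_force: 0.0
```

```bash
python3 - <<'E'
from h import *
from bench import robot
o=robot.get_obs();print(bay(o["tool_pos"][:2]),o["tool_pos"],np.degrees(o["ee_rot"]))
print(where("side"))
s=robot.snapshot("side");cv2.imwrite("pics/s5.png",cv2.resize(s["image"][150:290,150:350,::-1],(800,560),interpolation=2))
E
```

```text
[-0.10493881 -0.09355324] [ 0.57116334 -0.03166323  0.01843649] [-1.79974443e+02 -8.97023585e-02 -1.20867746e+01]
(array([-0.0601,  0.0272]), np.float32(4.3582954), array([ 69., 286.]), 45, array([630.8,  82.5]))
```

View pics/s5.png

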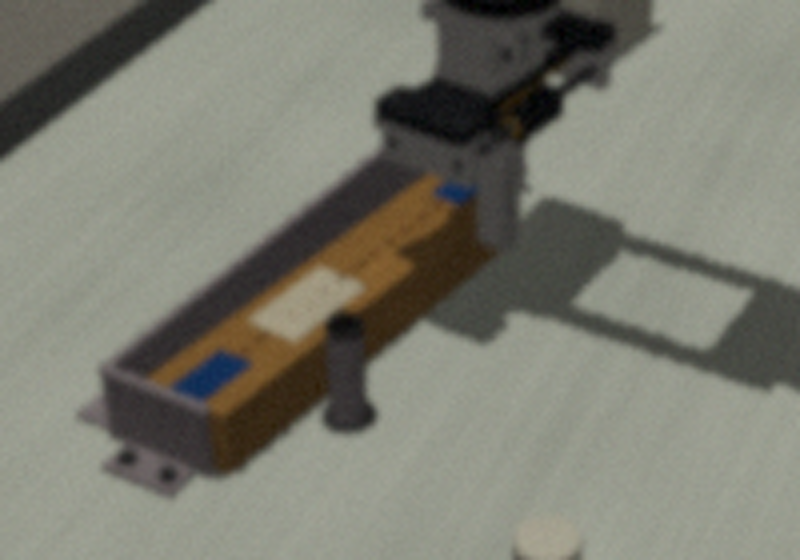

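The carton now lies at about 4°, nearly square to the fence and inside both guides. A little more swing, then a square push at the middle with the fingers open.

Emit:
carry_out(
  steps=[
    [[0.006,0.0,0.0],-0.1,1.0],
    [[0.012,0.0,0.0],-0.2,1.0],
    [[0.015,0.0,0.0],-0.3,1.0],
    [[0.015,0.0,0.0],-0.3,1.0],
    [[-0.01,0.0,0.0],-0.4,1.0],
    [[-0.03,0.0,0.0],-0.5,1.0],
    [[-0.035,0.0,-0.06],-0.5,0.0],
    [[-0.035,0.0,-0.1],-0.5,-1],
    [[-0.035,-0.04,-0.1],-0.5,-1],
    [[-0.035,-0.08,-0.1],-0.5,-1],
  ],
)

```text
time: 13.05
tool_pos: [0.5544, 0.0546, 0.12]
ee_rot: [-3.141, -0.005, -0.125]
wrist_force: [0.5, -0.1, 0.2]
width: 0.0369
finger_force: 0.0
```

```bash
python3 - <<'E'
from h import *
from bench import robot
o=robot.get_obs();print(bay(o["tool_pos"][:2]),o["tool_pos"],np.degrees(o["ee_rot"]),o["width"])
print(where("side"),where("top"))
print(move(o,world([-.125,-.002]),.018,-7.2))
E
```

```text
[-0.13238617 -0.01005611] [0.55439737 0.05461557 0.11996416] [-179.93748272   -0.27880058   -7.17475306] 0.03690115628572547
(array([-0.0536,  0.0189]), np.float32(0.4670887), array([ 68., 304.]), 45, array([636.2,  73.5])) (array([-0.0517, -0.0924]), np.float32(-1.5783777), array([60., 81.]), 45, array([624.1, -37.2]))
(array([ 0.0074, -0.0081,  0.102 ]), np.float64(0.0))
```

Emit:
carry_out(
  steps=[
    [[0.0,-0.008,0.0],0.0,-1],
    [[0.0,-0.008,0.04],0.0,-1],
    [[0.0,-0.008,0.08],0.0,-1],
    [[0.0,-0.008,0.102],0.0,-1],
    [[0.0,-0.008,0.102],0.0,-1],
    [[0.02,-0.008,0.102],0.0,-1],
    [[0.035,-0.008,0.102],0.0,-1],
    [[0.044,-0.008,0.102],0.0,-1],
    [[0.052,-0.008,0.102],0.0,-1],
    [[0.056,-0.008,0.102],0.0,-1],
  ],
)

```text
time: 14.4
tool_pos: [0.6082, 0.055, 0.0174]
ee_rot: [-3.142, 0.003, -0.124]
wrist_force: [-6.2, 0.8, 5.9]
width: 0.0941
finger_force: 3.1
```

Emit:
carry_out(
  steps=[
    [[0.002,0.0,0.0],0.0,-1],
    [[0.004,0.0,0.0],0.0,-1],
    [[0.004,0.0,0.0],0.0,-1],
  ],
)

```text
time: 14.78
tool_pos: [0.6121, 0.0546, 0.0174]
ee_rot: [-3.141, 0.002, -0.123]
wrist_force: [-5.0, 1.0, 4.2]
width: 0.0941
finger_force: 2.5
```

```bash
python3 - <<'E'
from h import *
from bench import robot
o=robot.get_obs();print(bay(o["tool_pos"][:2]),o["tool_pos"],np.degrees(o["ee_rot"]),o["width"],o["wrist_force"])
print(where("side"))
E
```

```text
[-0.07510355 -0.00279123] [0.61213883 0.05464375 0.01742271] [-1.79993109e+02  1.30037625e-01 -7.07154978e+00] 0.09414535710044093 [-4.99164489  1.01814108  4.19664893]
(array([-0.038 ,  0.0812]), np.float32(-0.21554804), array([ 71., 180.]), 45, array([659.5, 133.3]))
```

Still sliding at about 5 N. I go on in small steps until the force rises.

Emit:
carry_out(
  steps=[
    [[0.002,0.0,0.0],0.0,-1],
    [[0.004,0.0,0.0],0.0,-1],
    [[0.004,0.0,0.0],0.0,-1],
  ],
)

```text
time: 15.2
tool_pos: [0.6161, 0.0542, 0.0174]
ee_rot: [-3.141, 0.002, -0.123]
wrist_force: [-5.0, 0.3, 4.9]
width: 0.0943
finger_force: 2.5
```

Emit:
carry_out(
  steps=[
    [[0.001,0.0,0.0],0.0,-1],
    [[0.002,0.0,0.0],0.0,-1],
    [[0.002,0.0,0.0],0.0,-1],
  ],
)

```text
time: 15.58
tool_pos: [0.6178, 0.054, 0.0174]
ee_rot: [-3.141, 0.003, -0.123]
wrist_force: [-5.6, 0.3, 3.8]
width: 0.0938
finger_force: 2.9
```

Emit:
carry_out(
  steps=[
    [[0.001,0.0,0.0],0.0,-1],
    [[0.002,0.0,0.0],0.0,-1],
    [[0.002,0.0,0.0],0.0,-1],
  ],
)

```text
time: 15.95
tool_pos: [0.618, 0.0541, 0.0174]
ee_rot: [-3.141, 0.007, -0.124]
wrist_force: [-9.8, 1.8, 7.5]
width: 0.0941
finger_force: 5.1
```

Emit:
carry_out(
  steps=[
    [[0.001,0.0,0.0],0.0,-1],
    [[0.0015,0.0,0.0],0.0,-1],
    [[0.0015,0.0,0.0],0.0,-1],
  ],
)

```text
time: 16.32
tool_pos: [0.6182, 0.0542, 0.0174]
ee_rot: [-3.141, 0.01, -0.125]
wrist_force: [-13.6, 2.8, 9.3]
width: 0.0941
finger_force: 6.7
```

It has met the fence: the force is rising and the tool has stopped moving. I retract and check.

Emit:
carry_out(
  steps=[
    [[-0.01,0.0,0.0],0.0,-1],
    [[-0.04,0.0,0.0],0.0,-1],
    [[-0.07,0.0,0.0],0.0,-1],
    [[-0.1,0.0,-0.03],0.0,-1],
    [[-0.15,0.0,-0.1],0.0,-1],
    [[-0.2,0.0,-0.16],0.0,-1],
    [[-0.25,0.0,-0.18],0.0,-1],
    [[-0.28,0.08,-0.18],0.0,-1],
    [[-0.28,0.14,-0.18],0.0,-1],
    [[-0.28,0.18,-0.18],0.0,-1],
  ],
)

```text
time: 17.58
tool_pos: [0.3233, -0.087, 0.1976]
ee_rot: [3.14, -0.006, -0.121]
wrist_force: [1.5, -0.8, 0.4]
width: 0.0942
finger_force: 0.0
```

```bash
python3 - <<'E'
from h import *
from bench import robot
print(where("side"),where("top"))
ims=[]
for n,(a,b) in (("side",(150,150)),("top",(140,180))):
    s=robot.snapshot(n);ims.append(cv2.resize(s["image"][a:a+100,b:b+150,::-1],(450,300),interpolation=2) if 0 else cv2.resize(s["image"][a:a+130,b:b+180,::-1],(400,289),interpolation=2))
    P=cloud(s).reshape(-1,3);q=(P[:,:2]-O)@B; hsv=cv2.cvtColor(s["image"],cv2.COLOR_RGB2HSV).reshape(-1,3)
    br=(P[:,2]>.035)&(P[:,2]<.055)&(hsv[:,1]>90)&(q[:,0]>-.12)&(q[:,0]<.02)&(abs(q[:,1])<.2)
    fe=(P[:,2]>.045)&(P[:,2]<.056)&(hsv[:,1]<50)&(q[:,0]>-.012)&(q[:,0]<.02)
    for v in np.arange(-.12,.16,.05):
        g=q[br&(abs(q[:,1]-v)<.02),0];f=q[fe&(abs(q[:,1]-v)<.02),0]
        print(n,"%.2f"%v,np.percentile(g,[2,98])*1000 if len(g) else 0,np.median(f)*1000 if len(f) else 0)
cv2.imwrite("pics/end.png",np.hstack(ims))
E
```

```text
(array([-0.0322,  0.0125]), np.float32(0.32761335), array([ 71., 300.]), 45, array([656.7,  64.4])) (array([-0.0304,  0.0151]), np.float32(0.12775564), array([ 62., 299.]), 45, array([658.7,  66.7]))
side -0.12 [-59.67768827   0.59416354] 0.8917597523803305
side -0.07 [-59.93746026   0.87995894] 1.3560036969493379
side -0.02 [-59.37824385  -0.13765421] 0.708206546219976
side 0.03 [-60.04186188   0.72653771] 2.122921277565742
side 0.08 [-59.64902764   1.89356846] 2.1859519755350325
side 0.13 [-59.62629551  -0.31170146] 2.2343953316741723
top -0.12 [-58.6854951  -2.905196 ] 1.491521371879636
top -0.07 [-58.3985204   -1.97796683] 2.744459681343951
top -0.02 [-58.55897723  -3.44076372] 3.063378513913038
top 0.03 [-58.38145687  -1.02451661] 3.6324595445874905
top 0.08 [-58.26781355  -1.32996843] 3.4903444384444575
top 0.13 [-58.02304562  -2.31260704] 4.1377720690177515
```

View pics/end.png

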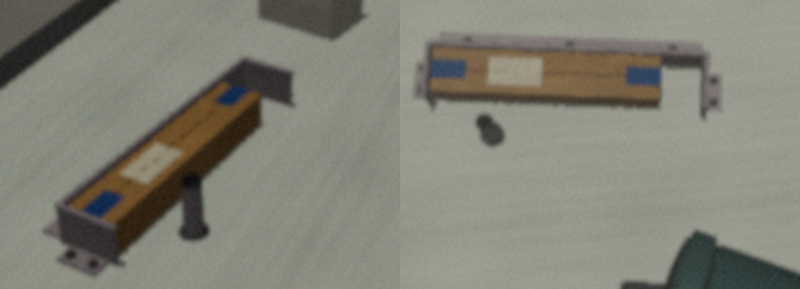

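The carton looks home, but the fence and carton edges may differ by about 0.3° at the left. A gentle press left of centre (right of the post) will seat it.

```bash
python3 - <<'E'
from h import *
from bench import robot
o=robot.get_obs();print(bay([.618,.054]),move(o,world([-.11,.052]),.12,-7.2))
E
```

```text
[-0.06920791 -0.0026953 ] (array([ 0.233 , -0.2321,  0.0767]), np.float64(-0.02))
```

Emit:
carry_out(
  steps=[
    [[0.04,-0.04,0.0],0.0,0.5],
    [[0.08,-0.08,0.0],0.0,1],
    [[0.12,-0.12,0.02],0.0,1],
    [[0.16,-0.16,0.04],0.0,1],
    [[0.2,-0.2,0.06],0.0,1],
    [[0.233,-0.232,0.076],0.0,1],
    [[0.233,-0.232,0.12],0.0,1],
    [[0.233,-0.232,0.16],0.0,1],
    [[0.233,-0.232,0.179],0.0,1],
    [[0.233,-0.232,0.179],0.0,1],
  ],
)

```text
time: 19.02
tool_pos: [0.5811, 0.1182, 0.0146]
ee_rot: [3.141, 0.005, -0.12]
wrist_force: [-0.0, 0.6, -0.8]
width: 0.0005
finger_force: 0.0
```

Emit:
carry_out(
  steps=[
    [[0.015,0.0,0.0],0.0,1],
    [[0.028,0.0,0.0],0.0,1],
    [[0.036,0.0,0.0],0.0,1],
    [[0.039,0.0,0.0],0.0,1],
    [[0.041,0.0,0.0],0.0,1],
    [[0.041,0.0,0.0],0.0,1],
  ],
)

```text
time: 19.77
tool_pos: [0.6241, 0.1106, 0.0173]
ee_rot: [3.142, 0.0, -0.124]
wrist_force: [0.6, 0.1, -0.5]
width: 0.0003
finger_force: 0.0
```

Emit:
carry_out(
  steps=[
    [[0.001,0.0,0.0],0.0,1],
    [[0.002,0.0,0.0],0.0,1],
    [[0.002,0.0,0.0],0.0,1],
  ],
)

```text
time: 20.15
tool_pos: [0.6255, 0.1105, 0.0174]
ee_rot: [3.141, 0.002, -0.124]
wrist_force: [-3.7, 0.8, 1.1]
width: 0.0003
finger_force: 1.5
```

Emit:
carry_out(
  steps=[
    [[0.001,0.0,0.0],0.0,1],
    [[0.002,0.0,0.0],0.0,1],
    [[0.002,0.0,0.0],0.0,1],
  ],
)

```text
time: 20.52
tool_pos: [0.6262, 0.1106, 0.0174]
ee_rot: [3.141, 0.005, -0.124]
wrist_force: [-7.3, -0.4, 4.6]
width: 0.0007
finger_force: 3.6
```

Emit:
carry_out(
  steps=[
    [[0.001,0.0,0.0],0.0,1],
    [[0.002,0.0,0.0],0.0,1],
    [[0.002,0.0,0.0],0.0,1],
  ],
)

```text
time: 20.9
tool_pos: [0.6261, 0.1106, 0.0174]
ee_rot: [3.141, 0.009, -0.123]
wrist_force: [-12.0, 1.5, 7.3]
width: 0.0002
finger_force: 6.2
```

Emit:
carry_out(
  steps=[
    [[-0.01,0.0,0.0],0.0,1],
    [[-0.04,0.0,0.0],0.0,1],
    [[-0.06,0.0,-0.05],0.0,1],
    [[-0.1,0.0,-0.1],0.0,1],
    [[-0.15,0.05,-0.15],0.0,1],
    [[-0.2,0.1,-0.18],0.0,1],
    [[-0.25,0.15,-0.18],0.0,1],
    [[-0.28,0.2,-0.18],0.0,1],
    [[-0.28,0.24,-0.18],0.0,1],
    [[-0.28,0.24,-0.18],0.0,1],
  ],
)

```text
time: 22.15
tool_pos: [0.3217, -0.0967, 0.198]
ee_rot: [3.139, -0.004, -0.13]
wrist_force: [-0.1, 0.4, -0.5]
width: 0.0007
finger_force: 0.0
```

```bash
python3 - <<'E'
from h import *
from bench import robot
for n in("side","top"):
    s=robot.snapshot(n);print(n,carton(s)[2]); P=cloud(s).reshape(-1,3);q=(P[:,:2]-O)@B; hsv=cv2.cvtColor(s["image"],cv2.COLOR_RGB2HSV).reshape(-1,3)
    br=(P[:,2]>.04)&(P[:,2]<.05)&(hsv[:,1]>90)&(q[:,0]>-.12)&(q[:,0]<.02)
    fe=(P[:,2]>.045)&(P[:,2]<.056)&(hsv[:,1]<50)&(q[:,0]>-.012)&(q[:,0]<.02)
    print([(np.percentile(q[br&(abs(q[:,1]-v)<.03),0],[3])*1000).round(1).tolist()+[round(np.median(q[fe&(abs(q[:,1]-v)<.03),0])*1000,1)] for v in(-.1,-.04,.02,.08,.13)])
    z0=np.load(n+"0.npz");d=cv2.absdiff(s["image"],z0["image"])
    print({k:round(float(d[b-20:b+20,a-20:a+20].mean()),1) for k,(a,b) in (dict(roll=(148,220),bottle=(147,273),box=(405,155)) if n=="top" else dict(roll=(210,316),bottle=(286,315),box=(290,146))).items()})
o=robot.get_obs();print(o["tool_pos"],abs(o["qvel"]).max())
print(robot.close_job())
E
```

```text
side -7.520388
[[-59.0, np.float64(1.0)], [-58.8, np.float64(1.5)], [-58.9, np.float64(1.8)], [-58.5, np.float64(2.1)], [-58.1, np.float64(2.3)]]
{'roll': 6.8, 'bottle': 9.0, 'box': 9.7}
top -7.3277783
[[-57.7, np.float64(2.9)], [-57.1, np.float64(3.3)], [-57.9, np.float64(2.9)], [-57.6, np.float64(3.8)], [-57.0, np.float64(3.8)]]
{'roll': 5.7, 'bottle': 6.4, 'box': 7.6}
[ 0.32254747 -0.09531674  0.19770391] 0.059229749975588594
the job is handed in; nothing more can be done
None
```

The carton is parked against the back fence and parallel to it along its length, within what the cameras resolve (about 1 mm). It was moved only by pushing, left end in behind the post first and then the right end swung in. The other items stayed where they stood, and I handed the job in at about 22 s; no verdict came back.

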